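Zero the peak pointer and arm the load tester

TASK

Get the load tester ready for the next pull: turn the wing knob in the middle of the round gauge anticlockwise until its peak pointer is fully home against the zero stop pin. Only then twist the bar handle on the sloping switch box clockwise all the way to its stop, hold it there for a moment, and let it spring back. Leave the pointer at zero, and do not shift the parts bin, the can or the wrench.

Things in the scene. Friction and masses are not known exactly. Their poses are not given: they have to be found in the camera images.
- gauge: Fixed stand of the round gauge, base 170 x 150 mm, origin under its centre, front to its own -x. It carries a dark drum, 176 mm across, whose white dial slopes 32 degrees, facing up and to the front; dial centre 135 mm above the origin. In its middle is a black wing knob with the peak pointer: the two turn as one, stiffly, and stay where left.
- knob_grip (a point): Grip point of the wing knob, on its axis, 40 mm out from the dial. z: turning axis, out of the dial; x: along the wing, to the pointer end. Wing 76 mm long (x), 14 thick (y), standing 15 to 57 mm out from the dial; under it a hub of 22 mm radius, up to 16 mm. Turns 4.3 rad in all, clockwise (facing the dial) from the zero stop; starts 1.9 to 3.8 rad from the stop.
- pointer_tip (a point): Tip of the peak pointer, a thin black bar that turns with the wing knob: 62 mm from the axis, 9 mm out from the dial, under the pointer end of the wing. Same axes as knob_grip.
- zero_point (a point): Fixed point of the dial where the pointer tip lies when fully home at the zero stop (lower left, facing the dial). A steel pin 8 mm thick, 14 mm high stands 7 mm beyond it, anticlockwise. z: the knob's turning axis; x: up the slope of the dial.
- switchbox: Fixed stand of the switch box, base 150 x 130 mm, origin under its centre, front to its own -x. It carries a grey box whose 125 x 120 mm face slopes 32 degrees, facing up and to the front; face centre 115 mm above the origin. In its middle is a black bar handle with a return spring.
- handle_grip (a point): Grip point of the bar handle, on its axis, 40 mm out from the face. z: turning axis, out of the face; x: along the bar, up the slope when at rest. Bar 64 mm long (x), 14 thick (y), standing 15 to 57 mm out from the face; under it a hub of 20 mm radius, up to 16 mm.
- handle (a joint): Angle of the switch handle, rad: 0 at rest, growing clockwise (seen facing the box), 1.1 at its stop. A spring drives it back to 0 when let go; it takes about 0.13 N m to hold it at the stop.
- bin: Green open parts bin, 105 (x) x 160 (y) x 75 mm high, loose bystander. Origin: centre of its underside.
- can: Upright spray can, 66 mm across and 190 mm high, loose bystander. Origin: centre of its underside.
- wrench: Steel wrench 190 mm long lying flat on the bench, loose bystander. Origin on its underside.
Not all that is in view belongs to the job. What is shaped like the switchbox but yellow is not meant.

How it is judged:
On the way, in this order (a step that is already met when the one before it is completed fails the run):
1. the peak pointer is home at its zero stop (distance between pointer_tip and zero_point below 0.004 m), for 0.3 s.
2. the switch handle is held at its stop, with the pointer still at zero (value of joint handle above 1 rad and distance between pointer_tip and zero_point below 0.004 m), for 0.3 s.
At the end, for the whole second after the job is handed in: The pointer tip lies within 4 mm of its zero point, the switch handle is back within 0.08 rad of rest, and the bin, can and wrench are within 30 mm of where they stood (distance between pointer_tip and zero_point below 0.004 m and value of joint handle below 0.08 rad and distance of each of bin, can, wrench from where it was at the start of the episode below 0.03 m); the robot touches nothing.
It fails at once if the switch handle is twisted (beyond 0.5 rad) while the peak pointer is not home (value of joint handle above 0.5 rad and distance between pointer_tip and zero_point above 0.006 m).
It fails at once if the bin, can or wrench is shifted by more than 30 mm (distance of any of bin, can, wrench from where it was at the start of the episode above 0.03 m).
It fails at once if the can is tipped over (angle between can's own z axis and vertical above 0.5 rad).
It also fails if it takes over 69 s, if anything falls off the work surface, if the arm or the gripper's body presses on something with over 40 N, if the wrist force passes 120 N, or if a joint passes its speed limit or range.

ROBOT

A 6-joint arm with a two-finger parallel gripper is mounted at the origin on the work surface. World frame = base frame: x ahead of the robot, y to its left, z up, the work surface at z = 0. Lengths are in m, angles in rad, forces in N, time in s.
With the tool pointing down it reaches from about 0.225 to 0.875 m from the base axis. Payload 3.4 kg.
Tool frame: the origin (TCP) lies at the very end of the fingers, on their centre line; the grasp point (between the pads) lies 19 mm behind it; z points along the fingers, y is the direction in which the jaws open and shut (so a half turn about z gives the same grasp; the last joint's range is limited). The gripper opens to 85 mm and grips with 20 to 120 N. Pads are 22 mm wide; open, the fingers measure 114 mm over their backs; the gripper's body (76 mm by 85 mm) begins 54 mm behind the grasp point. The pads swing forward as they close: fully open they stand 13 mm farther back than shut.
Start: joints at [0.995, 0.276, 1.505, -0, 1.361, -0.121], TCP at [0.253, 0.517, 0.231] pointing down, gripper open.
Joint ranges: [-2.89, 2.89], [-0.75, 2.08], [0.22, 2.7], [-1.18, 4.32], [0.11, 2.71], [-2.7, 2.7]. Speed limits (rad/s): [2.57, 2.57, 3.14, 3.14, 3.14, 3.14].

INTERFACE

Orientations are given as a unit quaternion [w, x, y, z].
In Python, from rig import get_state, get_image, calibration, sign_off gives the robot as it stands. The module is installed in compiled form; this text tells all that it offers.
- The arm moves only by the tool drive_tool, never from a script. Its argument "targets" is one flat list of numbers, 7 for each row, row after row: the turn, a rotation vector about the tool's x, y, z in degrees, then the shift along the tool's x, y, z in mm, then the opening, from 0 (shut) to 1 (fully open). In form: [wx, wy, wz, tx, ty, tz, fingers, wx, wy, wz, tx, ty, tz, fingers, ...]. A call has 1 to 12 rows; each row shifts and turns the commanded pose from where the row before left it, along the tool's axes as they then stand; what a row does not reach is not made up. A row lasts 1/8 s, in which the tool goes at most 62.5 mm and 10.7 degrees, less where a joint would pass 70% of its speed; a pose out of reach is approached as far as the arm can. A call is refused whole if a number of a shift passes 62.5 or a number of a turn 10.7, either way. A call with a gripper value outside its range is refused whole. The fingers move at their own pace and stop on an object; "grip_force" is the grip in N (left out, the last holds). Time passes only in rows, so rows that do not move let the fingers close. It gives the time, the measured TCP pose, the force and the opening at its end, in the units of the state.
- get_state(): the state, without advancing time (a new reading comes with each control period).
- get_image(name): name is "scene" or "side" or "wrist"; returns the picture (384x512x3 uint8, red, green, blue); there is no depth.
- calibration(name): a dict with "mtx" (3x3 intrinsics, pixels), "distortion" ([k1, k2, p1, p2, k3] as OpenCV has them; the pictures are not rectified), "world_to_cam" (4x4, takes a point from world to camera coordinates); the wrist camera has in their place "hand_eye" (4x4, takes a point from camera to tool coordinates, whose origin is the TCP and whose axes are the flange's). Camera axes: x right, y down, z forward; pixel columns grow to the right and rows downward; lengths in m; the calibration is good to about 2 mm. A picture is of the moment at which its call begins: read the wrist's pose just before it. calibration takes no time and is no camera call.
- sign_off(): hands the job in, once; it reports no verdict.
The state is a dict: "clock": time; "qpos": joint angles; "qd": joint speeds; "effort": joint torques, N m; "position": TCP position; "ee_rot": TCP orientation; "contact_force": force on the tool from outside, world axes, zero at the start; "moment": the same for the moment, N m; "width": finger opening in m.
Only numpy, scipy, OpenCV 4.12 (cv2) and the standard library are available. Lean on these libraries where they do the work, as an engineer would, in place of code of your own. Each camera call takes 0.05 s, during which the arm holds its last target.

## Working session

There is one attempt and no reset: what is moved stays moved. The work goes in short steps, Python scripts to look and compute and a tool call to move; the robot and the scene stay as the last step left them, time stands still between calls to the robot, and variables do not carry over. Pictures are saved under pics/ and viewed, and the job is handed in when it is done.

Besides the shell and the picture viewer there is one more tool, called after "Emit:" by a JSON object that holds its "fn" and its "kwargs", one argument or row to a line. drive_tool: Moves the arm, as the interface text tells. Its arguments: {"type":"object","properties":{"targets":{"type":"array"},"grip_force":{"type":"number"}},"required":["targets"]}

```bash
mkdir -p pics; python3 - <<'E'
from rig import *
import cv2, numpy as np
np.set_printoptions(precision=4,suppress=True)
for n in ["scene","side","wrist"]:
    im=get_image(n); cv2.imwrite(f"pics/{n}0.png",im[:,:,::-1])
    c=calibration(n); print(n,{k:np.array(v).round(4).tolist() for k,v in c.items()})
s=get_state(); print(s)
E
```

```text
scene {'mtx': [[396.8497, 0.0, 261.1339], [0.0, 396.8497, 198.4949], [0.0, 0.0, 1.0]], 'distortion': [-0.0531, 0.0, 0.0, 0.0, 0.0], 'world_to_cam': [[-0.7669, 0.6417, 0.0074, 0.436], [0.6078, 0.7299, -0.3126, -0.2903], [-0.206, -0.2353, -0.9498, 1.2362], [0.0, 0.0, 0.0, 1.0]]}
side {'mtx': [[477.2808, 0.0, 252.4083], [0.0, 477.2808, 184.1379], [0.0, 0.0, 1.0]], 'distortion': [-0.1916, 0.0, 0.0, 0.0, 0.0], 'world_to_cam': [[-0.9988, -0.0469, -0.0128, 0.5379], [-0.02, 0.6364, -0.7711, 0.0949], [0.0443, -0.7699, -0.6366, 1.4809], [0.0, 0.0, 0.0, 1.0]]}
wrist {'mtx': [[311.7783, 0.0, 263.7473], [0.0, 311.7783, 189.1188], [0.0, 0.0, 1.0]], 'distortion': [-0.0782, 0.0, 0.0, 0.0, 0.0], 'hand_eye': [[-0.0008, -0.953, -0.303, 0.0774], [1.0, -0.0009, 0.0002, 0.0006], [-0.0005, -0.303, 0.953, -0.1426], [0.0, 0.0, 0.0, 1.0]]}
{'clock': 0.15, 'qpos': array([ 0.995 ,  0.2765,  1.5058,  0.    ,  1.3607, -0.121 ]), 'qd': array([ 0.001 , -0.0017, -0.0051, -0.0005,  0.0003, -0.0017]), 'effort': array([  0.0021, -41.7145, -24.6034,  -0.0001,   0.0076,   0.    ]), 'position': array([0.2524, 0.5162, 0.2306]), 'ee_rot': array([-0.0003,  0.2254,  0.9743, -0.0007]), 'contact_force': array([-1.1105, -0.6127,  0.237 ]), 'moment': array([0.0518, 0.0344, 0.0253]), 'width': 0.08548041089030309}
```

View pics/scene0.png

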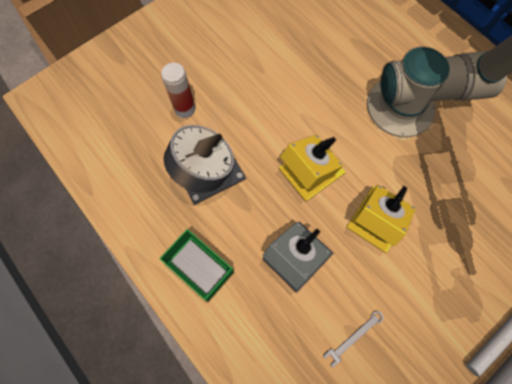

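View pics/side0.png

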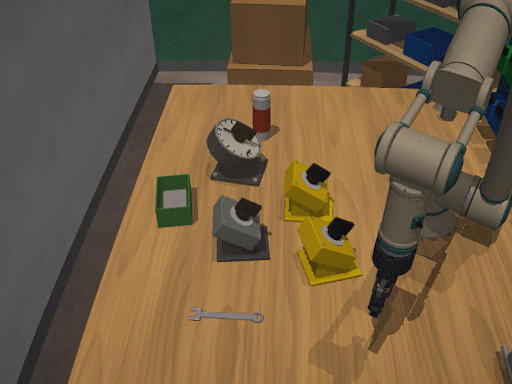

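View pics/wrist0.png

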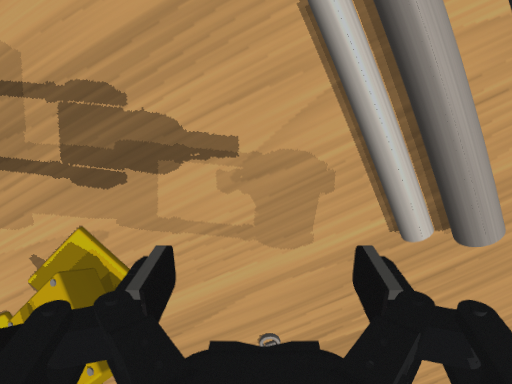

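Scene view: gauge near (200,155), can (178,88), bin (198,263), grey box (298,253), wrench (352,340), two yellow decoys. In the side view, gauge (240,150), grey box (240,225). Zooming in on these.

```bash
python3 - <<'E'
import cv2, numpy as np
a=cv2.imread("pics/scene0.png");b=cv2.imread("pics/side0.png")
def c(im,x,y,w,h,s): return cv2.resize(im[y:y+h,x:x+w],None,fx=s,fy=s,interpolation=cv2.INTER_CUBIC)
cv2.imwrite("pics/z1.png",np.hstack([c(a,150,110,100,100,4),c(a,250,205,100,100,4)]))
cv2.imwrite("pics/z2.png",np.hstack([c(b,190,100,100,100,4),c(b,190,180,100,100,4)]))
E
```

```text
(no output)
```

View pics/z1.png

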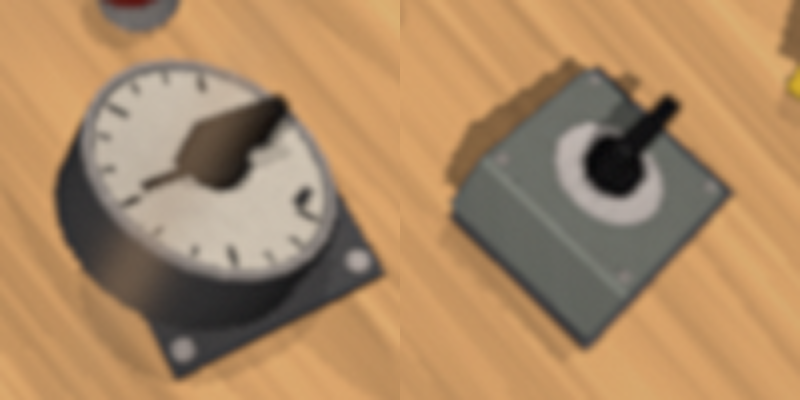

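View pics/z2.png

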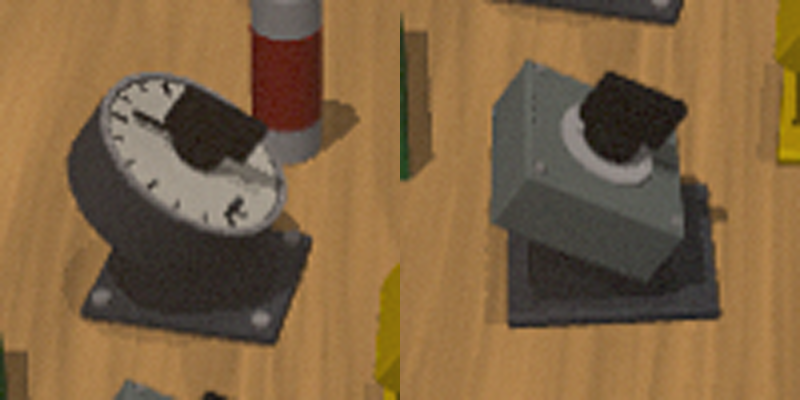

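```bash
cat > h.py <<'E'
import cv2, numpy as np
from rig import *
np.set_printoptions(precision=4,suppress=True)
from scipy.spatial.transform import Rotation as R
def ray(n,p,T=None):
    c=calibration(n);K=np.array(c["mtx"]);d=np.array(c["distortion"])
    q=cv2.undistortPoints(np.array([[p]],float),K,d)[0,0]
    v=np.array([q[0],q[1],1.0])
    if n=="wrist":
        M=T@np.array(c["hand_eye"])
    else: M=np.linalg.inv(np.array(c["world_to_cam"]))
    v=M[:3,:3]@v; return M[:3,3],v/np.linalg.norm(v)
def tri(rays):
    A=np.zeros((3,3));b=np.zeros(3)
    for o,v in rays:
        P=np.eye(3)-np.outer(v,v);A+=P;b+=P@o
    X=np.linalg.solve(A,b)
    return X,[float(np.linalg.norm((np.eye(3)-np.outer(v,v))@(X-o))*1000) for o,v in rays]
def plane(r,z):
    o,v=r; return o+v*(z-o[2])/v[2]
def proj(n,X,T=None):
    c=calibration(n);K=np.array(c["mtx"]);d=np.array(c["distortion"])
    M=np.array(c["world_to_cam"]) if n!="wrist" else np.linalg.inv(T@np.array(c["hand_eye"]))
    Y=M[:3,:3]@np.asarray(X)+M[:3,3]
    return cv2.projectPoints(Y.reshape(1,1,3),np.zeros(3),np.zeros(3),K,d)[0].ravel()
def pose(s):
    T=np.eye(4);T[:3,3]=s["position"];q=s["ee_rot"];T[:3,:3]=R.from_quat([q[1],q[2],q[3],q[0]]).as_matrix();return T
E
python3 - <<'E'
from h import *
for n in ("scene","side"):print(n,ray(n,(256,192)))
def u(p,x0,y0): return ((p[0]+.5)/4-.5+x0,(p[1]+.5)/4-.5+y0)
bs=lambda p:u((p[0]-400,p[1]),250,205)
bd=lambda p:u((p[0]-400,p[1]),190,180)
gs=lambda p:u(p,150,110); gd=lambda p:u(p,190,100)
print("box")
for nm,a,b in [("s1",(597,77),(677,220)),("s1b",(502,157),(530,65)),("s2",(502,157),(540,167)),("far",(597,77),(530,65)),("right",(712,187),(677,220)),("ring",(609,173),(607,145))]:
    print(nm,tri([ray("scene",bs(a)),ray("side",bd(b))]))
print("base box side z=8mm:",[plane(ray("side",bd(p)),0.008)[:2] for p in [(510,320),(718,312),(705,185)]])
print("gauge")
for nm,a,b in [("pin",(305,192),(237,210)),("ptrtail",(145,188),(137,115)),("screwL",(183,350),(101,297)),("screwR",(358,262),(261,318)),("screwLR",(183,350),(261,318)),("screwRR",(358,262),(290,238)),("ctr",(210,170),(193,152))]:
    print(nm,tri([ray("scene",gs(a)),ray("side",gd(b))]))
E
```

```text
scene (array([0.7655, 0.223 , 1.0802]), array([-0.206 , -0.2555, -0.9446]))
side (array([0.4735, 1.105 , 1.0228]), array([ 0.0365, -0.7597, -0.6493]))
box
s1 (array([ 0.5049,  0.0827, -0.0155]), [11.08629165092439, 11.086291650924554])
s1b (array([0.6139, 0.1021, 0.15  ]), [2.8673338874319727, 2.867333887431741])
s2 (array([0.6049, 0.0914, 0.0453]), [11.632508029808568, 11.63250802980849])
far (array([0.5793, 0.12  , 0.1859]), [36.88271245964642, 36.88271245964638])
right (array([0.5113, 0.1928, 0.0903]), [0.6741581388618346, 0.6741581388617329])
ring (array([0.561 , 0.1464, 0.1153]), [0.2795068546379863, 0.27950685463792263])
base box side z=8mm: [array([0.628 , 0.2148]), array([0.4817, 0.2019]), array([0.4942, 0.0743])]
gauge
pin (array([ 0.555 , -0.165 ,  0.1094]), [1.5452911436066379, 1.5452911436067676])
ptrtail (array([ 0.641 , -0.2075,  0.1717]), [1.3555095946527151, 1.3555095946525455])
screwL (array([ 0.6745, -0.1627,  0.0165]), [0.45495237029720803, 0.4549523702971374])
screwR (array([ 0.5374, -0.1349,  0.019 ]), [1.1504133887800272, 1.1504133887799581])
screwLR (array([ 0.6043, -0.2018, -0.0527]), [65.57366024663607, 65.57366024663598])
screwRR (array([ 0.534 , -0.1119,  0.1094]), [24.1056321067132, 24.10563210671322])
ctr (array([ 0.596 , -0.2075,  0.1359]), [1.27589346476339, 1.275893464763247])
```

```bash
cat >> h.py <<'E'
def frame(yaw,cx,cy,cz):
    c,s=np.cos(yaw),np.sin(yaw);t=np.radians(32)
    u=np.array([np.cos(t)*c,np.cos(t)*s,np.sin(t)]);v=np.array([-s,c,0]);n=np.cross(u,v)
    return np.array([cx,cy,cz]),u,v,n
G=frame(np.radians(-11.5),.596,-.2075,.1355)
B=frame(np.radians(5.3),.561,.1464,.115)
E
python3 - <<'E'
from h import *
for nm,p in [("canbase",(186,114)),("binc",(198,270)),("w1",(330,357)),("w2",(377,318)),("y1",(315,170)),("y2",(385,230))]:
    print(nm,plane(ray("scene",p),0.0)[:2])
def zoom(im,F,n,x0,y0,w,h,fn):
    c,u,v,nn=F
    s=5;z=cv2.resize(im[y0:y0+h,x0:x0+w],None,fx=s,fy=s,interpolation=cv2.INTER_CUBIC)
    r=.0835 if fn.startswith("g") else .0
    def d(X,col):
        p=proj(n,X);p=((p-[x0,y0]+.5)*s).astype(int);cv2.circle(z,tuple(int(i) for i in p),1,col,-1)
    for a in np.arange(0,360,6):
        a=np.radians(a)
        if r: d(c+.088*(np.cos(a)*u+np.sin(a)*v),(0,0,255)); d(c+.062*(np.cos(a)*u+np.sin(a)*v)+.009*nn,(255,0,0))
    if not r:
        for i in np.linspace(-1,1,15):
            for w in(-1,1): d(c+i*.0625*u+w*.06*v,(0,0,255));d(c+w*.0625*u+i*.06*v,(0,0,255))
    for a in np.linspace(0,.057,12): d(c+a*nn,(0,255,0))
    return z
a=cv2.imread("pics/scene0.png");b=cv2.imread("pics/side0.png")
cv2.imwrite("pics/o1.png",np.vstack([np.hstack([zoom(a,G,"scene",155,115,80,60,"g"),zoom(b,G,"side",200,105,80,60,"g")]),np.hstack([zoom(a,B,"scene",255,215,80,60,"b"),zoom(b,B,"side",200,190,80,60,"b")])]))
E
```

```text
canbase [ 0.5332 -0.4041]
binc [0.7936 0.0024]
w1 [0.6698 0.3957]
w2 [0.5093 0.4051]
y1 [ 0.3528 -0.0108]
y2 [0.3232 0.2501]
```

View pics/o1.png

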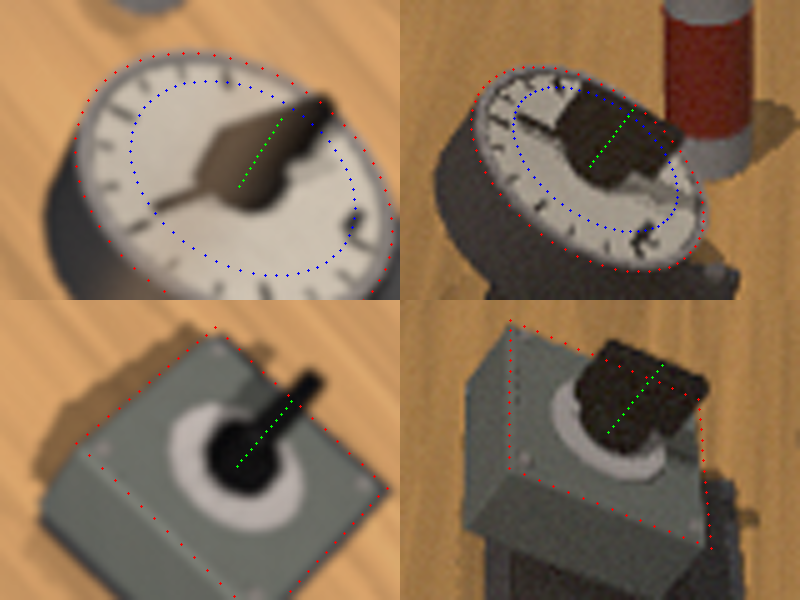

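```bash
cat >> h.py <<'E'
def grasp(F,ang,out,flip=False):
    c,u,v,n=F;x=np.cos(ang)*u+np.sin(ang)*v
    if flip:x=-x
    z=-n;T=np.eye(4);T[:3,:3]=np.c_[x,np.cross(z,x),z];T[:3,3]=c+out*n;return T
def delta(T0,T1):
    D=np.linalg.inv(T0)@T1
    return np.degrees(R.from_matrix(D[:3,:3]).as_rotvec()),D[:3,3]*1000
E
python3 - <<'E'
from h import *
T0=pose(get_state());T1=grasp(G,np.radians(9),.14);print(T0,T1)
print(delta(T0,T1))
# z turn then tilt
for th in (150,155,160,165):
    A=np.eye(4);A[:3,:3]=R.from_rotvec([0,0,np.radians(th)]).as_matrix()
    print(th,delta(T0@A,T1))
E
```

```text
[[-0.8984  0.4393 -0.0008  0.2524]
 [ 0.4393  0.8984 -0.0012  0.5162]
 [ 0.0002 -0.0014 -1.      0.2306]
 [ 0.      0.      0.      1.    ]] [[ 0.852  -0.0669  0.5193  0.5233]
 [-0.0137 -0.9943 -0.1056 -0.1927]
 [ 0.5234  0.0829 -0.848   0.2542]
 [ 0.      0.      0.      1.    ]]
(array([-44.2266,   2.2475, 151.033 ]), array([-554.8035, -517.8995,  -22.9815]))
150 (array([-6.7129, 31.3373,  6.2961]), array([221.5242, 725.9159, -22.9815]))
155 (array([-5.337 , 31.5847,  1.4271]), array([283.9489, 703.8464, -22.9815]))
160 (array([-3.9547, 31.7915, -3.442 ]), array([344.2127, 676.4203, -22.9815]))
165 (array([-2.5661, 31.9577, -8.3109]), array([401.8568, 643.8462, -22.9815]))
```

Emit:
{"fn": "drive_tool", "kwargs": {
  "targets": [0, 0, 0, 0, 0, -50, 1, 0, 0, 0, 0, 0, -50, 1, 0, 0, 0, -35, -32, 0, 1, 0, 0, 0, -35, -32, 0, 1, 0, 0, 0, -35, -32, 0, 1, 0, 0, 0, -35, -32, 0, 1, 0, 0, 0, -35, -32, 0, 1, 0, 0, 0, -35, -32, 0, 1, 0, 0, 0, -35, -32, 0, 1, 0, 0, 0, -35, -32, 0, 1, 0, 0, 0, -35, -32, 0, 1, 0, 0, 0, -35, -32, 0, 1]
}}

```text
clock: 1.65
position: [0.4266, 0.0739, 0.3312]
ee_rot: [0.0, 0.225, 0.974, 0.0]
contact_force: [0.4, 0.7, 0.8]
width: 0.0851
```

Emit:
{"fn": "drive_tool", "kwargs": {
  "targets": [0, 0, 0, -35, -32, 0, 1, 0, 0, 0, -35, -32, 0, 1, 0, 0, 0, -35, -32, 0, 1, 0, 0, 0, -35, -32, 0, 1, 0, 0, 0, -35, -32, 0, 1, 0, 0, 0, -30, -38, 0, 1, 0, 0, 10, 0, 0, 0, 1, 0, 0, 10, 0, 0, 0, 1, 0, 0, 10, 0, 0, 0, 1, 0, 0, 10, 0, 0, 0, 1, 0, 0, 10, 0, 0, 0, 1, 0, 0, 10, 0, 0, 0, 1]
}}

```text
clock: 3.15
position: [0.5235, -0.1925, 0.3309]
ee_rot: [-0.0, 0.684, 0.729, -0.0]
contact_force: [0.3, 0.2, -0.4]
width: 0.0854
```

Emit:
{"fn": "drive_tool", "kwargs": {
  "targets": [0, 0, 10, 0, 0, 0, 1, 0, 0, 10, 0, 0, 0, 1, 0, 0, 10, 0, 0, 0, 1, 0, 0, 10, 0, 0, 0, 1, 0, 0, 10, 0, 0, 0, 1, 0, 0, 10, 0, 0, 0, 1, 0, 0, 10, 0, 0, 0, 1, 0, 0, 10, 0, 0, 0, 1, 0, 0, 10, 0, 0, 0, 1, 0, 10, 0, 0, 0, 0, 1, 0, 10, 0, 0, 0, 0, 1, 0, 10, 0, 0, 0, 0, 1]
}}

```text
clock: 4.65
position: [0.5237, -0.1924, 0.3318]
ee_rot: [-0.008, 0.965, 0.033, 0.261]
contact_force: [0.4, -0.2, 0.0]
width: 0.0853
```

```bash
python3 - <<'E'
from h import *
s=get_state();T0=pose(s);print(s["clock"],s["qpos"],s["position"])
print(delta(T0,grasp(G,np.radians(9),.14)))
cv2.imwrite("pics/w1.png",get_image("wrist")[:,:,::-1])
E
```

```text
4.65 [-0.7176 -0.0278  1.7416  0.4177  1.0735  0.6486] [ 0.5237 -0.1924  0.3318]
(array([-8.0079,  1.0178,  4.2732]), array([-39.5158,   0.1236,  66.7897]))
```

View pics/w1.png

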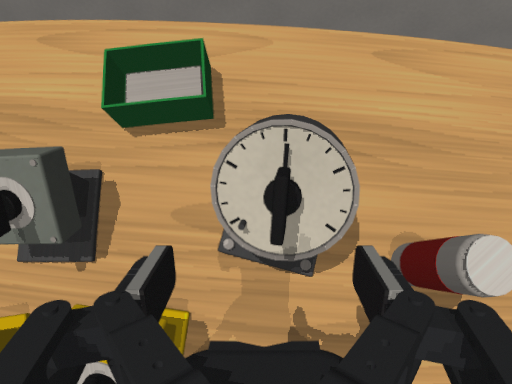

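The wrist view shows the gauge head-on: pointer tip at (286,146), pin at (243,226), hub at (282,196), and the can at (470,265). I'll overlay the model to check it.

```bash
python3 - <<'E'
from h import *
s=get_state();T=pose(s)
im=cv2.imread("pics/w1.png");x0,y0,w,h,sc=200,105,170,170,3.5
z=cv2.resize(im[y0:y0+h,x0:x0+w],None,fx=sc,fy=sc,interpolation=cv2.INTER_CUBIC)
c,u,v,n=G
def d(X,col):
    p=(proj("wrist",X,T)-[x0,y0]+.5)*sc;cv2.circle(z,(int(p[0]),int(p[1])),2,col,-1)
for a in np.radians(np.arange(0,360,6)):
    d(c+.088*(np.cos(a)*u+np.sin(a)*v),(0,0,255)); d(c+.062*(np.cos(a)*u+np.sin(a)*v)+.009*n,(255,0,0))
for a in np.linspace(0,.057,8): d(c+a*n,(0,255,0))
for i in np.linspace(-1,1,9):
    a=np.radians(6); d(c+.057*n+.038*i*(np.cos(a)*u+np.sin(a)*v),(0,255,255))
cv2.imwrite("pics/o2.png",z)
# dial-plane coords for pin base and tip
for nm,p,ht in [("tip",(286,145),.009),("pinbase",(240.5,229),0.0),("pintop",(244,224),.014)]:
    o,r=ray("wrist",p,T); X=o+r*(((c+ht*n-o)@n)/(r@n)); a=X-c; print(nm,np.degrees(np.arctan2(a@v,a@u)),np.hypot(a@u,a@v))
E
```

```text
tip 11.697244647026105 0.04995021003904279
pinbase 150.42966684567264 0.07983590891434438
pintop 147.10039908672536 0.06451727519770611
```

View pics/o2.png

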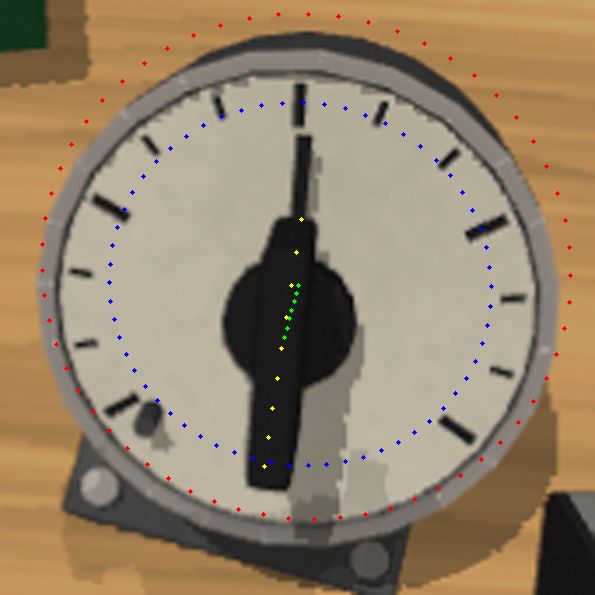

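```bash
python3 - <<'E'
from h import *
s=get_state();T=pose(s)
c,u,v,n=G
for nm,X in [("screwR",(.5374,-.1349,.019)),("boxscrewUp",(.6139,.1021,.150)),("dialc",c),("boxbase far right",(.640,.085,.008)),("boxbase near",(.4942,.0743,.008))]:
    print(nm,proj("wrist",X,T))
for n_ in("scene","side"):
    print(n_,proj(n_,T[:3,3])); cv2.imwrite(f"pics/{n_}1.png",get_image(n_)[:,:,::-1])
a=cv2.imread("pics/scene1.png");b=cv2.imread("pics/side1.png")
def f(im,n_):
    p=proj(n_,T[:3,3]);im=im.copy();x0,y0=(p-50).astype(int);z=cv2.resize(im[y0:y0+100,x0:x0+100],None,fx=4,fy=4,interpolation=cv2.INTER_CUBIC)
    for k in range(0,50,10):
        q=(proj(n_,T[:3,3]-T[:3,2]*k/1000)-[x0,y0]+.5)*4;cv2.circle(z,(int(q[0]),int(q[1])),3,(0,0,255),-1)
    return z
cv2.imwrite("pics/o3.png",np.hstack([f(a,"scene"),f(b,"side")]))
E
```

```text
screwR [229.3754 238.5122]
boxscrewUp [ 29.0011 152.8481]
dialc [284.7248 186.133 ]
boxbase far right [103.2833 166.076 ]
boxbase near [ 94.3773 256.7117]
scene [224.3872  99.5571]
side [260.8371  89.6249]
```

View pics/o3.png

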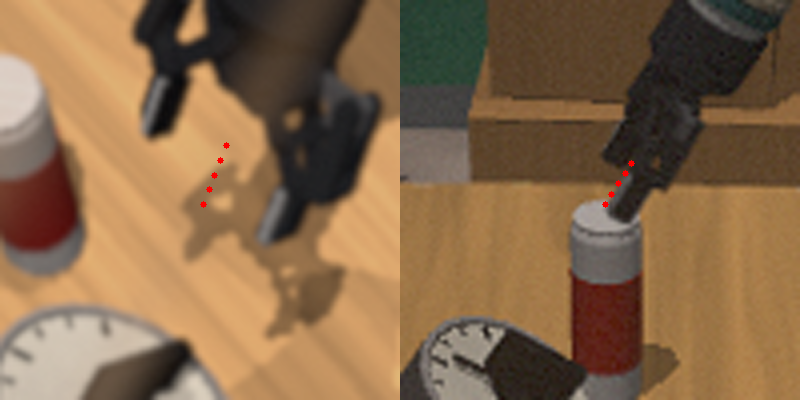

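```bash
python3 - <<'E'
from h import *
s=get_state();T=pose(s);print(s["width"])
def f(n_):
    im=cv2.imread(f"pics/{n_}1.png");p=proj(n_,T[:3,3]);x0,y0=(p-40).astype(int);z=cv2.resize(im[y0:y0+60,x0:x0+60],None,fx=6.6,fy=6.6,interpolation=cv2.INTER_CUBIC)
    for k in (13,35):
      for y in (-.0427,.0427):
       for x in (-.011,.011):
        q=(proj(n_,T[:3,3]-T[:3,2]*k/1000+T[:3,1]*y+T[:3,0]*x)-[x0,y0]+.5)*6.6;cv2.circle(z,(int(q[0]),int(q[1])),3,(0,0,255) if y<0 else (0,255,0),-1)
    return z
cv2.imwrite("pics/o4.png",np.hstack([f("scene"),f("side")]))
E
```

```text
0.0851837570403199
```

View pics/o4.png

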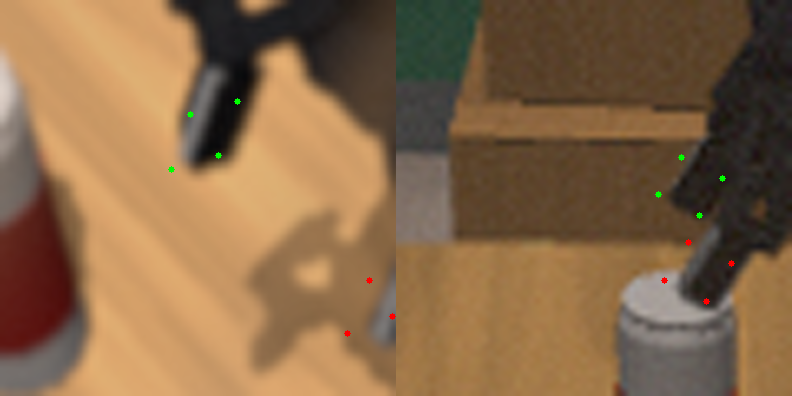

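```bash
python3 - <<'E'
from h import *
s=get_state();T=pose(s);c,u,v,n=G
print("n in tool",T[:3,:3].T@n,"toolx ang",np.degrees(np.arctan2(T[:3,0]@v,T[:3,0]@u)))
def on(p,h):
    p=(p[0]/3.5-.5+200,p[1]/3.5-.5+105);o,r=ray("wrist",p,T);X=o+r*(((c+h*n-o)@n)/(r@n));a=X-c;return np.array([a@u,a@v])
A=lambda d:np.degrees(np.arctan2(d[1],d[0]))
t,b=on((305,138),.009),on((298,213),.009);print("ptr",t,b,A(t-b))
ctr=on((297,292),0);print("dial c",ctr)
for nm,p in [("top",(299,105)),("L",(110,206)),("LL",(122,405)),("R",(486,228)),("LR",(457,430)),("pin",(140,432))]:
    a=on(p,0)-ctr;print(nm,A(a),np.linalg.norm(a))
print("tip vs ctr",A(t-ctr),np.linalg.norm(t-ctr))
hub=on((290,322),.016);print("hub16",hub)
print("wing L edge", A(on((275,300),.057)-on((248,487),.057)),"R edge",A(on((308,300),.057)-on((291,489),.057)), "tail mid",on((270,489),.057))
E
```

```text
n in tool [-0.0226 -0.142  -0.9896] toolx ang 13.140472978912584
ptr [0.0545 0.0077] [0.0307 0.004 ] 8.90899513632197
dial c [ 0.0019 -0.0022]
top 13.495960069742903 0.06232816841268427
L 79.50502654883002 0.06863396440397627
LL 139.41514553161971 0.07613110530283218
R -54.90626155608497 0.06497830244550348
LR -117.23880169783752 0.07316206481041158
pin 148.1754887503924 0.07806513235659146
tip vs ctr 10.657694908453168 0.05359661542131225
hub16 [-0.003  -0.0024]
wing L edge 6.022702035622061 R edge 9.520282728639463 tail mid [-0.0406 -0.0093]
```

```bash
python3 - <<'E'
import cv2
im=cv2.imread("pics/w1.png")
z=cv2.resize(im[140:255,245:330],None,fx=7,fy=7,interpolation=cv2.INTER_CUBIC)[:600]
cv2.imwrite("pics/z5.png",cv2.convertScaleAbs(z,alpha=2.2,beta=10))
E
```

```text
(no output)
```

View pics/z5.png

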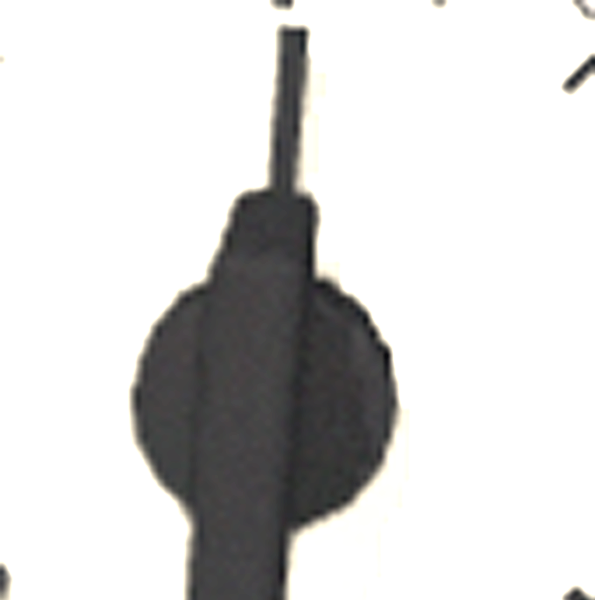

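```bash
python3 - <<'E'
from h import *
s=get_state();T=pose(s);c,u,v,n=G
def on(p,h):
    o,r=ray("wrist",p,T);X=o+r*(((c+h*n-o)@n)/(r@n));a=X-c;return np.array([a@u,a@v])
a,b=on((281.9,177),.057),on((277.1,244.7),.057);print(a,b,(a+b)/2,np.linalg.norm(a-b))
G2=grasp(G,np.radians(9),.10);print(delta(T,G2))
E
```

```text
[0.0318 0.0031] [-0.041  -0.0099] [-0.0046 -0.0034] 0.07401254083022826
(array([-8.1155,  1.5887,  4.0409]), array([-34.5662,   6.7429, 106.1718]))
```

Emit:
{"fn": "drive_tool", "kwargs": {
  "targets": [-8, 1.5, 4, 0, 0, 0, 1, 0, 0, 0, 0, 0, 0, 1]
}}

```text
clock: 5.05
position: [0.5249, -0.1909, 0.3327]
ee_rot: [0.049, 0.961, -0.016, 0.273]
contact_force: [-0.1, -0.6, -0.6]
width: 0.0855
```

```bash
python3 - <<'E'
from h import *
s=get_state();T=pose(s);c,u,v,n=G
G1=(c-.001*u-.002*v,u,v,n)
print(delta(T,grasp(G1,np.radians(9),.09)))
E
```

```text
(array([-0.1812, -0.1953,  0.5384]), array([-44.0363,  -2.7885, 115.7462]))
```

Emit:
{"fn": "drive_tool", "kwargs": {
  "targets": [0, 0, 0.5, -44, -3, 0, 1, 0, 0, 0, 0, 0, 50, 1, 0, 0, 0, 0, 0, 50, 1, 0, 0, 0, 0, 0, 16, 1, 0, 0, 0, 0, 0, 0, 1]
}}

```text
clock: 5.68
position: [0.5481, -0.2016, 0.2091]
ee_rot: [0.047, 0.961, -0.022, 0.272]
contact_force: [-0.3, 0.1, 0.4]
width: 0.0856
```

```bash
python3 - <<'E'
from h import *
s=get_state();T=pose(s);c,u,v,n=G
G1=(c-.001*u-.002*v,u,v,n);print(s["clock"],s["qpos"])
print(delta(T,grasp(G1,np.radians(9),.026)))
im=get_image("wrist")[:,:,::-1].copy();cv2.imwrite("pics/w2.png",im)
a=get_image("scene")[:,:,::-1];b=get_image("side")[:,:,::-1]
z=lambda im,x,y:cv2.resize(im[y:y+90,x:x+90],None,fx=4.4,fy=4.4,interpolation=cv2.INTER_CUBIC)
cv2.imwrite("pics/o5.png",np.hstack([z(a,165,90),z(b,200,80)]))
E
```

```text
5.675 [-0.6068  0.0663  1.9814  0.3818  0.6079  0.7492]
(array([-0.1958, -0.0676, -0.2106]), array([ 0.9452, -1.4086, 61.9449]))
```

View pics/w2.png

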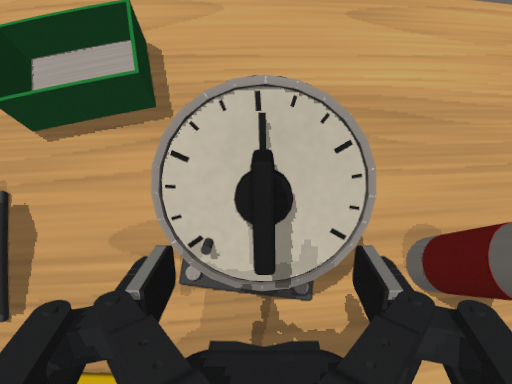

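View pics/o5.png

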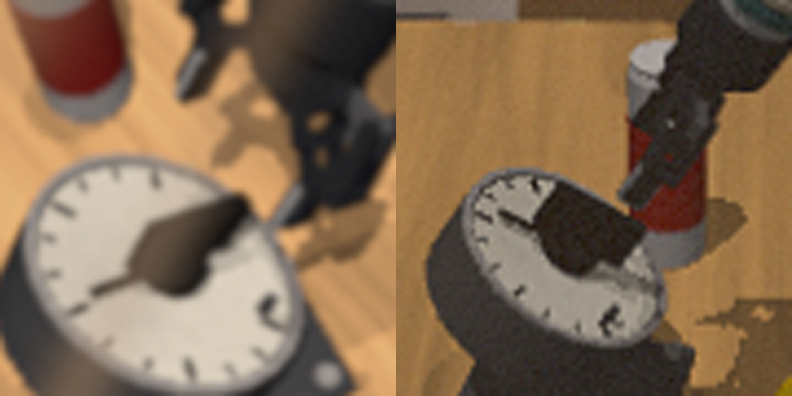

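Emit:
{"fn": "drive_tool", "kwargs": {
  "targets": [0, 0, 0, 1, 0, 20, 1, 0, 0, 0, 0, 0, 20, 1, 0, 0, 0, 0, 0, 20, 1, 0, 0, 0, 0, 0, 0, 1]
}}

```text
clock: 6.32
position: [0.5792, -0.2076, 0.1599]
ee_rot: [0.048, 0.961, -0.023, 0.273]
contact_force: [0.5, -0.2, 0.4]
width: 0.0854
```

```bash
python3 - <<'E'
from h import *
s=get_state();T=pose(s);c,u,v,n=G
print(s["clock"],s["contact_force"],s["moment"]);print(delta(T,grasp(G,np.radians(9),.026)))
im=get_image("wrist")[:,:,::-1].copy();cv2.imwrite("pics/w3.png",im)
b=get_image("side")[:,:,::-1];a=get_image("scene")[:,:,::-1]
z=lambda im,x,y:cv2.resize(im[y:y+90,x:x+90],None,fx=4.4,fy=4.4,interpolation=cv2.INTER_CUBIC)
cv2.imwrite("pics/o6.png",np.hstack([z(a,165,90),z(b,200,80)]))
E
```

```text
6.325 [ 0.4554 -0.2334  0.3563] [ 0.0637  0.2516 -0.0088]
(array([-0.0948, -0.1751, -0.2476]), array([ 1.5163, -3.2271,  3.423 ]))
```

View pics/w3.png

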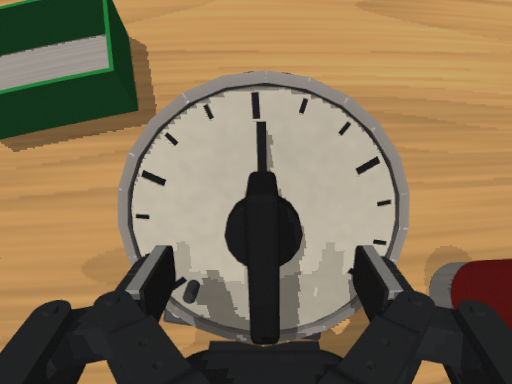

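View pics/o6.png

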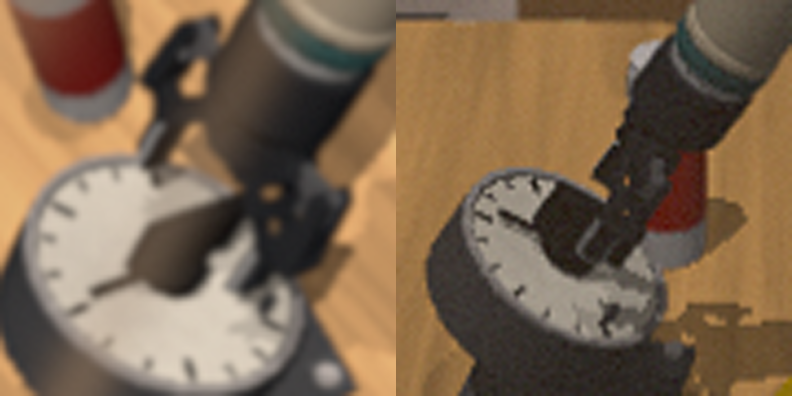

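```bash
python3 - <<'E'
from h import *
s=get_state();T=pose(s);c,u,v,n=G
for k in (0,13,19,32):
  for y in (-.0427,0,.0427):
    print(k,y,[proj("wrist",T[:3,3]-T[:3,2]*k/1000+T[:3,1]*y+T[:3,0]*x,T).round(1).tolist() for x in (-.011,.011)])
im=cv2.imread("pics/w3.png");z=cv2.resize(im[150:350,110:410],None,fx=2.6,fy=2.6,interpolation=cv2.INTER_CUBIC)
cv2.imwrite("pics/z6.png",cv2.convertScaleAbs(z,alpha=2.2,beta=10))
E
```

```text
0 -0.0427 [[183.9, 268.2], [180.2, 230.2]]
0 0 [[264.9, 268.5], [264.9, 230.4]]
0 0.0427 [[345.9, 268.0], [349.6, 230.1]]
13 -0.0427 [[177.6, 282.5], [173.1, 242.2]]
13 0 [[265.0, 283.0], [265.0, 242.5]]
13 0.0427 [[352.4, 282.3], [356.9, 242.0]]
19 -0.0427 [[174.3, 289.9], [169.5, 248.4]]
19 0 [[265.0, 290.5], [265.1, 248.8]]
19 0.0427 [[355.7, 289.7], [360.6, 248.2]]
32 -0.0427 [[166.4, 308.0], [160.5, 263.7]]
32 0 [[265.2, 308.8], [265.2, 264.3]]
32 0.0427 [[363.8, 307.7], [369.8, 263.5]]
```

View pics/z6.png

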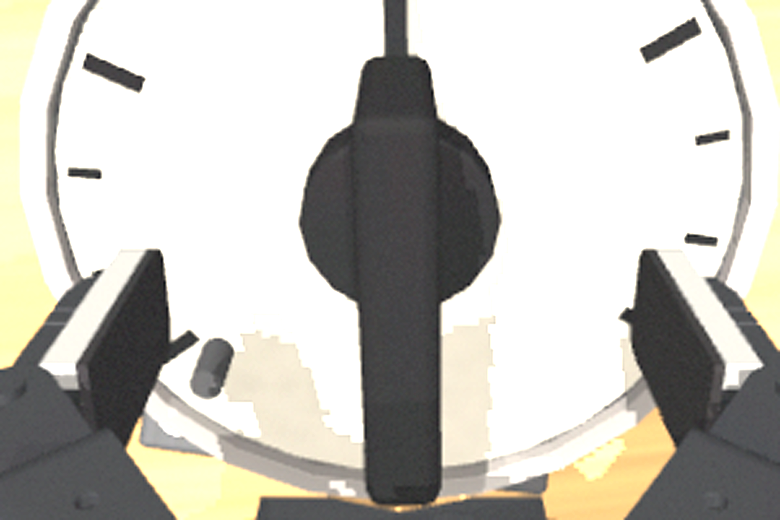

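```bash
python3 - <<'E'
from h import *
s=get_state();T=pose(s);c,u,v,n=G
def on(p,h,k):
    o,r=ray("wrist",(p[0],p[1]-k),T);X=o+r*(((c+h*n-o)@n)/(r@n));return T[:3,:3].T@(X-T[:3,3])*1000
for k in (0,4.5):
    a,b=on((262,195.4),.057,k),on((264.5,338.5),.057,k);print(k,a,b,(a+b)/2)
    print("hub",on((263.6,232.5),.016,k)) 
E
```

```text
0 [ 38.5402  -1.238  -26.4354] [-32.3478  -0.2707 -26.7871] [  3.0962  -0.7543 -26.6112]
hub [ 2.9462 -0.6727 14.3885]
4.5 [ 40.3953  -1.233  -26.4262] [-29.6521  -0.2703 -26.7737] [  5.3716  -0.7516 -26.6   ]
hub [ 5.6667 -0.6696 14.402 ]
```

Emit:
{"fn": "drive_tool", "kwargs": {
  "targets": [0, 0, 0, 4, -1, 3, 1, 0, 0, 0, 0, 0, 0, 0.3, 0, 0, 0, 0, 0, 0, 0.1, 0, 0, 0, 0, 0, 0, 0, 0, 0, 0, 0, 0, 0, 0, 0, 0, 0, 0, 0, 0, 0],
  "grip_force": 60
}}

```text
clock: 7.22
position: [0.5839, -0.2076, 0.1591]
ee_rot: [0.048, 0.961, -0.023, 0.273]
contact_force: [-3.7, -2.1, 1.0]
width: 0.0129
```

```bash
python3 - <<'E'
from h import *
s=get_state();T=pose(s);c,u,v,n=G
print(s["clock"],s["contact_force"],s["moment"],s["width"]);print(T[:3,:3].T@s["contact_force"])
print(delta(T,grasp(G,np.radians(9),.026)))
E
```

```text
7.225 [-3.6713 -2.1309  1.0079] [-0.2033  0.5153 -0.1241] 0.012874394140489014
[-2.5536  2.4577 -2.5443]
(array([-0.0167, -0.1687, -0.2337]), array([-2.0675, -2.821 ,  0.2323]))
```

Emit:
{"fn": "drive_tool", "kwargs": {
  "targets": [0, 0, -6, 0, 0, 0, 0, 0, 0, -6, 0, 0, 0, 0, 0, 0, -6, 0, 0, 0, 0, 0, 0, -6, 0, 0, 0, 0, 0, 0, -6, 0, 0, 0, 0, 0, 0, 0, 0, 0, 0, 0]
}}

```text
clock: 7.98
position: [0.5836, -0.2061, 0.1587]
ee_rot: [0.116, 0.934, 0.226, 0.251]
contact_force: [-3.1, 3.0, 4.0]
width: 0.013
```

```bash
cat > st.py <<'E'
from h import *
s=get_state();T=pose(s)
print(s["clock"],"w",s["width"],"Ftool",T[:3,:3].T@s["contact_force"],"Mtool",T[:3,:3].T@s["moment"],"q",s["qpos"])
for nm,F in (("G",G),("B",B)):
    c,u,v,n=F;d=T[:3,3]-c
    print(nm,"ang",np.degrees(np.arctan2(T[:3,0]@v,T[:3,0]@u)),"uvn mm",np.array([d@u,d@v,d@n])*1000,"tilt",np.degrees(np.arccos(-T[:3,2]@n)))
E
python3 st.py; python3 - <<'E'
from h import *
cv2.imwrite("pics/w4.png",get_image("wrist")[:,:,::-1])
E
```

```text
7.975 w 0.013003541851116173 Ftool [ 0.7153 -2.4715 -5.3727] Mtool [ 0.6683 -0.1373 -0.0889] q [-0.5674  0.1766  1.9991  0.4356  0.4763  0.1889]
G ang 38.66937222519355 uvn mm [ 1.7683 -1.0449 26.2287] tilt 0.2034800473999512
B ang 24.10986898034732 uvn mm [  14.6564 -353.0364   42.3484] tilt 8.70224875472398
```

View pics/w4.png

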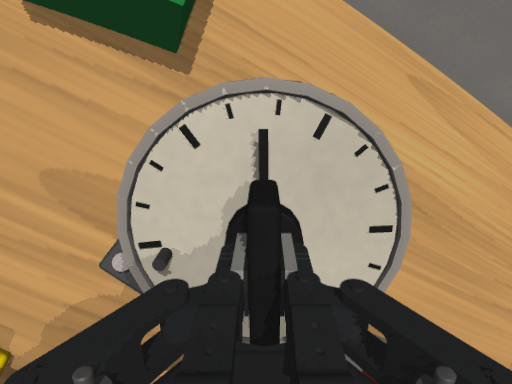

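The wing turns with the gripper: pointer at (263,135), pin at (162,258), forces small. Carrying on.

Emit:
{"fn": "drive_tool", "kwargs": {
  "targets": [0, 0, -7, 0, 0, 0, 0, 0, 0, -7, 0, 0, 0, 0, 0, 0, -7, 0, 0, 0, 0, 0, 0, -7, 0, 0, 0, 0, 0, 0, -7, 0, 0, 0, 0, 0, 0, -7, 0, 0, 0, 0, 0, 0, 0, 0, 0, 0, 0]
}}

```text
clock: 8.9
position: [0.5823, -0.2047, 0.1576]
ee_rot: [0.196, 0.791, 0.547, 0.192]
contact_force: [-7.2, 5.8, 3.8]
width: 0.0133
```

```bash
python3 st.py
```

```text
8.9 w 0.013293769659979476 Ftool [ 3.4384 -5.5471 -7.5688] Mtool [0.9286 0.483  0.01  ] q [-0.5672  0.1762  2.001   0.4353  0.4788 -0.5443]
G ang 80.68670540218251 uvn mm [-0.1669  0.0113 26.2035] tilt 0.32509574365413707
B ang 66.23485744571057 uvn mm [  13.0391 -351.5548   42.1246] tilt 8.563718549169732
```

Emit:
{"fn": "drive_tool", "kwargs": {
  "targets": [0, 0, -7, 0, -1, 0, 0, 0, 0, -7, 0, 0, 0, 0, 0, 0, -7, 0, 0, 0, 0, 0, 0, -7, 0, 0, 0, 0, 0, 0, -7, 0, 0, 0, 0, 0, 0, 0, 0, 0, 0, 0]
}}

```text
clock: 9.65
position: [0.5807, -0.2046, 0.1567]
ee_rot: [0.245, 0.59, 0.759, 0.124]
contact_force: [-11.7, 3.1, 4.9]
width: 0.0133
```

```bash
python3 st.py; python3 - <<'E'
from h import *
cv2.imwrite("pics/w5.png",get_image("wrist")[:,:,::-1])
E
```

```text
9.65 w 0.013327314554657648 Ftool [  3.9969  -6.5921 -10.4659] Mtool [ 0.9493  0.7185 -0.0474] q [-0.5683  0.1756  2.0043  0.4357  0.4773 -1.1575]
G ang 115.71939622172108 uvn mm [-1.9991 -0.2151 26.2046] tilt 0.32616363252970065
B ang 101.63699724406904 uvn mm [  11.2076 -351.3223   42.1253] tilt 8.589442784527998
```

View pics/w5.png

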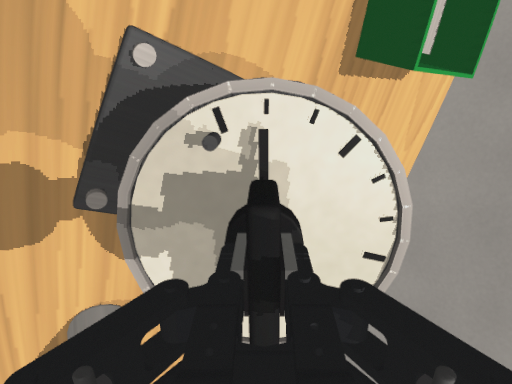

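Emit:
{"fn": "drive_tool", "kwargs": {
  "targets": [0, 0, -5, 0, -1, 0, 0, 0, 0, -5, 0, 0, 0, 0, 0, 0, -5, 0, 0, 0, 0, 0, 0, -4, 0, 0, 0, 0, 0, 0, 0, 0, 0, 0, 0]
}}

```text
clock: 10.32
position: [0.5799, -0.2051, 0.1562]
ee_rot: [0.262, 0.457, 0.846, 0.082]
contact_force: [-11.4, 1.7, 5.9]
width: 0.0133
```

```bash
python3 st.py; python3 - <<'E'
from h import *
cv2.imwrite("pics/w6.png",get_image("wrist")[:,:,::-1])
E
```

```text
10.325 w 0.013346201360793031 Ftool [  4.2926  -5.087  -11.0862] Mtool [ 0.7823  0.9738 -0.0428] q [-0.57    0.1753  2.0062  0.4382  0.4761 -1.493 ]
G ang 134.7101125876396 uvn mm [-2.8501 -0.8189 26.2058] tilt 0.3074504014141043
B ang 120.7397560193709 uvn mm [  10.2348 -351.6915   42.2026] tilt 8.607790602738762
```

View pics/w6.png

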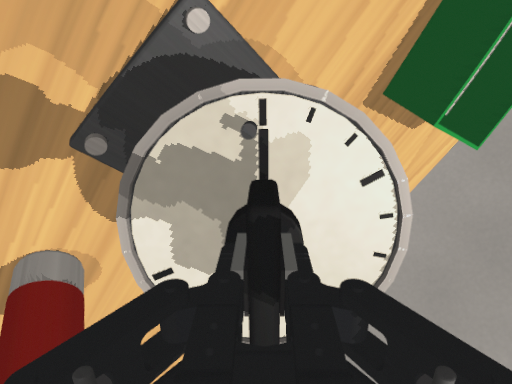

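Pointer at (263,133) is in line with the bold zero tick, and the pin at (249,130) is almost touching. I'll nudge it to contact.

Emit:
{"fn": "drive_tool", "kwargs": {
  "targets": [0, 0, -2, 0, 0, 0, 0, 0, 0, -2, 0, 0, 0, 0, 0, 0, 0, 0, 0, 0, 0]
}}

```text
clock: 10.75
position: [0.58, -0.2053, 0.1564]
ee_rot: [0.265, 0.43, 0.86, 0.074]
contact_force: [-12.4, 1.0, 6.6]
width: 0.013
```

```bash
python3 st.py
```

```text
10.75 w 0.013014418873754168 Ftool [  4.248   -5.7796 -12.1705] Mtool [0.9862 0.9396 1.3425] q [-0.5708  0.1752  2.0064  0.441   0.4756 -1.5588]
G ang 138.3006239763837 uvn mm [-2.5905 -1.0014 26.2276] tilt 0.29293494311420804
B ang 124.34019068468324 uvn mm [  10.4421 -351.9265   42.2571] tilt 8.597759491623558
```

Mz has jumped to 1.34 N m, so the stop is reached. One small extra push, then hold.

Emit:
{"fn": "drive_tool", "kwargs": {
  "targets": [0, 0, -2, 0, 0, 0, 0, 0, 0, 0, 0, 0, 0, 0, 0, 0, 0, 0, 0, 0, 0, 0, 0, 0, 0, 0, 0, 0]
}}

```text
clock: 11.25
position: [0.58, -0.2053, 0.1564]
ee_rot: [0.266, 0.417, 0.867, 0.07]
contact_force: [-13.3, 0.6, 6.8]
width: 0.0132
```

```bash
python3 st.py; python3 - <<'E'
from h import *
im=get_image("wrist")[:,:,::-1];cv2.imwrite("pics/w7.png",cv2.resize(im[80:220,200:330],None,fx=4.5,fy=4.2,interpolation=cv2.INTER_CUBIC))
E
```

```text
11.25 w 0.01320301328996856 Ftool [  4.523   -6.3408 -12.7112] Mtool [1.0479 0.9243 2.1878] q [-0.5712  0.1752  2.0066  0.4426  0.4756 -1.5915]
G ang 140.07410661176527 uvn mm [-2.5994 -1.0115 26.2527] tilt 0.3055768013675132
B ang 126.11537037005415 uvn mm [  10.4314 -351.9301   42.2833] tilt 8.579732417801674
```

View pics/w7.png

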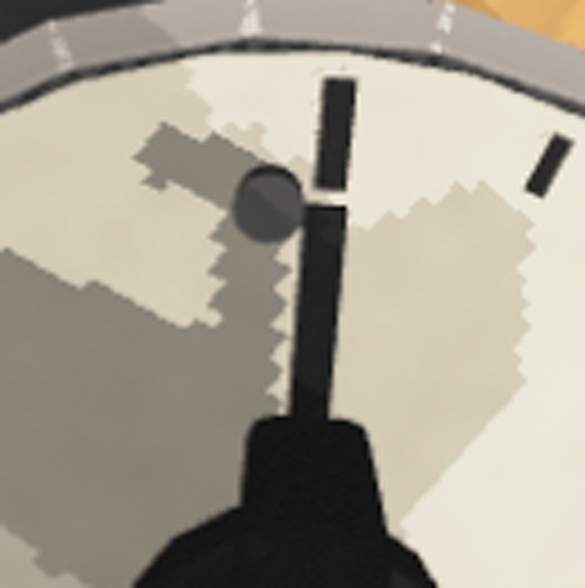

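Pointer touches the pin (crop 300,205) and lines up with the zero tick. Releasing and backing off along the axis.

Emit:
{"fn": "drive_tool", "kwargs": {
  "targets": [0, 0, 0, 0, 0, 0, 1, 0, 0, 0, 0, 0, 0, 1, 0, 0, 0, 0, 0, 0, 1, 0, 0, 0, 0, 0, 0, 1, 0, 0, 0, 0, 0, -30, 1, 0, 0, 0, 0, 0, -40, 1, 0, 0, 0, 0, 0, -50, 1, 0, 0, 0, 0, 0, 0, 1]
}}

```text
clock: 12.3
position: [0.5205, -0.1953, 0.2641]
ee_rot: [0.273, 0.411, 0.867, 0.066]
contact_force: [0.0, 0.4, -0.3]
width: 0.0852
```

```bash
python3 st.py; python3 - <<'E'
from h import *
cv2.imwrite("pics/w8.png",get_image("wrist")[:,:,::-1])
s=get_state();T=pose(s)
t=grasp(B,0,.20,True)
print(T,t,delta(T,t))
print(T[:3,:3].T@(t[:3,3]-T[:3,3])*1000)
E
```

```text
12.3 w 0.08523751289761843 Ftool [0.4439 0.1774 0.2298] Mtool [ 0.1627  0.1707 -0.0178] q [-0.6349 -0.0342  1.9384  0.3402  0.7408 -1.5147]
G ang 140.8111357289715 uvn mm [  3.3474  -3.0752 149.5629] tilt 0.5853735461359381
B ang 126.93467452680375 uvn mm [  18.0551 -336.4768  164.5457] tilt 9.052421441921423
[[-0.5151  0.6778  0.5246  0.5201]
 [ 0.7501  0.6527 -0.1067 -0.1948]
 [-0.4147  0.3386 -0.8446  0.2617]
 [ 0.      0.      0.      1.    ]] [[-0.8444 -0.0924  0.5277  0.4555]
 [-0.0783  0.9957  0.0489  0.1366]
 [-0.5299  0.     -0.848   0.2846]
 [ 0.      0.      0.      1.    ]] (array([ -8.5907,   3.4649, -53.3577]), array([272.3796, 180.2428, -88.6099]))
[272.3796 180.2428 -88.6099]
```

View pics/w8.png

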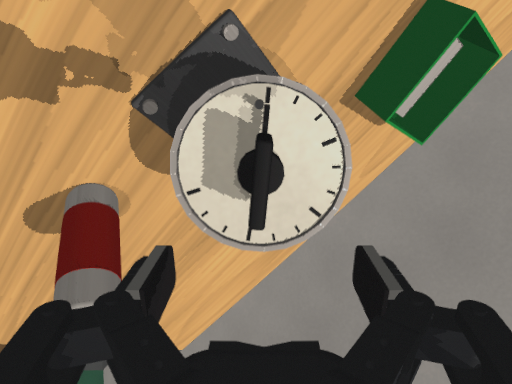

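Emit:
{"fn": "drive_tool", "kwargs": {
  "targets": [0, 0, 0, 39, 26, -13, 1, 0, 0, 0, 39, 26, -13, 1, 0, 0, 0, 39, 26, -13, 1, 0, 0, 0, 39, 26, -13, 1, 0, 0, 0, 39, 26, -13, 1, 0, 0, 0, 39, 26, -12, 1, 0, 0, 0, 38, 25, -12, 1]
}}

```text
clock: 13.22
position: [0.4549, 0.1391, 0.2828]
ee_rot: [0.268, 0.411, 0.869, 0.067]
contact_force: [0.0, -0.3, -0.9]
width: 0.0853
```

Emit:
{"fn": "drive_tool", "kwargs": {
  "targets": [-1.4, 0.6, -8.9, 0, 0, 0, 1, -1.4, 0.6, -8.9, 0, 0, 0, 1, -1.4, 0.6, -8.9, 0, 0, 0, 1, -1.4, 0.6, -8.9, 0, 0, 0, 1, -1.4, 0.6, -8.9, 0, 0, 0, 1, -1.4, 0.6, -8.9, 0, 0, 0, 1, 0, 0, 0, 0, 0, 0, 1, 0, 0, 0, 0, 0, 0, 1]
}}

```text
clock: 14.22
position: [0.4555, 0.1372, 0.2832]
ee_rot: [0.271, -0.043, 0.961, 0.013]
contact_force: [-0.1, 0.5, 0.9]
width: 0.0852
```

```bash
python3 st.py; python3 - <<'E'
from h import *
cv2.imwrite("pics/w9.png",get_image("wrist")[:,:,::-1])
s=get_state();T=pose(s);print(delta(T,grasp(B,0,.09,True)))
E
```

```text
14.225 w 0.08520736759621945 Ftool [-0.3935  0.4894 -0.816 ] Mtool [0.0362 0.2365 0.0278] q [ 0.1819 -0.1755  1.9967 -0.0661  0.7732 -1.4442]
G ang -165.90291878912655 uvn mm [-96.756  309.8051 234.6105] tilt 8.861036904652359
B ang 179.82895529242802 uvn mm [ -0.6534   0.6125 198.7321] tilt 0.48994692953295665
(array([ 0.0414, -0.4629, -0.1285]), array([ -1.3802,  -0.8265, 108.9269]))
```

View pics/w9.png

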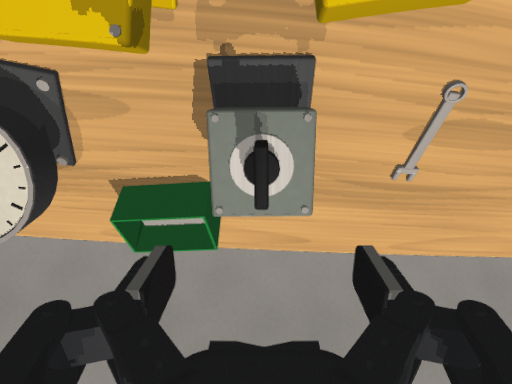

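```bash
python3 - <<'E'
from h import *
s=get_state();T=pose(s);c,u,v,n=B
im=cv2.imread("pics/w9.png")
g=cv2.cvtColor(im,cv2.COLOR_BGR2GRAY)[125:200,220:305]
m=(g>110).astype(np.uint8);ct=max(cv2.findContours(m,0,1)[0],key=cv2.contourArea);e=cv2.fitEllipse(cv2.convexHull(ct));print("ring",e[0][0]+220,e[0][1]+125,e[1])
print("pred ring",proj("wrist",c,T),"scr",[proj("wrist",c+a*.052*u+b*.0495*v,T).round(1) for a in(1,-1) for b in (1,-1)])
cv2.imwrite("pics/z9.png",cv2.convertScaleAbs(cv2.resize(im[100:225,200:325],None,fx=4.6,fy=4.6,interpolation=cv2.INTER_CUBIC),alpha=1.8,beta=10))
E
```

```text
Traceback (most recent call last):
cv2.error: OpenCV(4.12.0) /io/opencv/modules/imgproc/src/shapedescr.cpp:361: error: (-201:Incorrect size of input array) There should be at least 5 points to fit the ellipse in function 'fitEllipseNoDirect'
```

```bash
python3 - <<'E'
from h import *
s=get_state();T=pose(s);c,u,v,n=B
im=cv2.imread("pics/w9.png")
g=im[120:205,220:305].min(2)
m=(g>135).astype(np.uint8);ct=max(cv2.findContours(m,0,1)[0],key=cv2.contourArea);print(cv2.boundingRect(ct))
e=cv2.fitEllipse(cv2.convexHull(ct));print("ring",e[0][0]+220,e[0][1]+120,e[1])
print("pred ring",proj("wrist",c,T),"top of wing ends",[proj("wrist",c+.057*n+a*.032*u,T).round(1) for a in(1,-1)])
cv2.imwrite("pics/z9.png",cv2.convertScaleAbs(cv2.resize(im[100:225,200:325],None,fx=4.6,fy=4.6,interpolation=cv2.INTER_CUBIC),alpha=1.8,beta=10))
E
```

```text
(41, 15, 33, 61)
ring 264.7049865722656 165.18315505981445 (57.541229248046875, 60.93906021118164)
pred ring [262.6265 164.2099] top of wing ends [array([262.6, 209.1]), array([262.3, 143.7])]
```

View pics/z9.png

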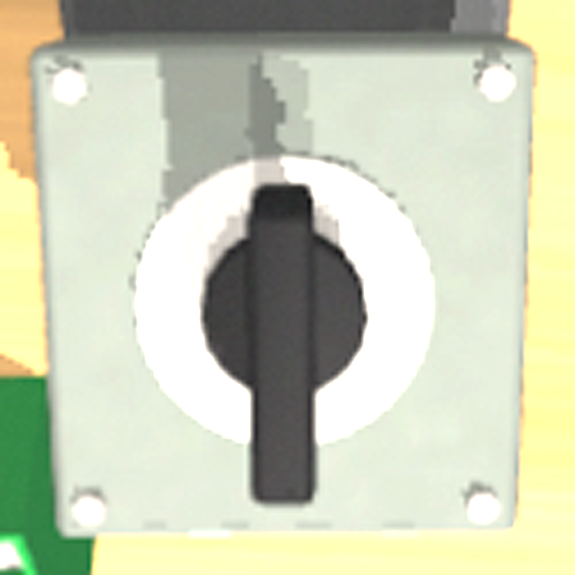

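Emit:
{"fn": "drive_tool", "kwargs": {
  "targets": [0, -0.5, 0, 0, -1, 50, 1, 0, 0, 0, 0, 0, 50, 1, 0, 0, 0, 0, 0, 30, 1, 0, 0, 0, 0, 0, 30, 1, 0, 0, 0, 0, 0, 0, 1]
}}

```text
clock: 14.9
position: [0.5394, 0.1443, 0.1459]
ee_rot: [0.274, -0.044, 0.961, 0.013]
contact_force: [-0.3, -0.6, 0.6]
width: 0.0854
```

```bash
python3 st.py; python3 - <<'E'
from h import *
im=get_image("wrist")[:,:,::-1]; cv2.imwrite("pics/w10.png",im)
cv2.imwrite("pics/z10.png",cv2.convertScaleAbs(cv2.resize(im[150:350,110:410],None,fx=2.6,fy=2.6,interpolation=cv2.INTER_CUBIC),alpha=1.8,beta=10))
s=get_state();T=pose(s);print(delta(T,grasp(B,0,.026,True)))
for k in (0,13): print(k,[proj("wrist",T[:3,3]-T[:3,2]*k/1000+T[:3,0]*x,T).round(1).tolist() for x in (-.011,.011)])
E
```

```text
14.9 w 0.08538560444547195 Ftool [ 0.0376 -0.6067 -0.7024] Mtool [-0.0076  0.2504 -0.0052] q [ 0.1596  0.1101  2.1246 -0.1     0.354  -1.4188]
G ang -165.84692842794743 uvn mm [-101.0139  333.4668   75.4285] tilt 8.901332048649445
B ang 179.93462011776225 uvn mm [-2.034  -0.0729 37.7522] tilt 0.17800149323842865
(array([ 0.0539, -0.0352, -0.0574]), array([-1.0486, -0.0112, 12.8879]))
0 [[263.1, 267.3], [263.0, 229.0]]
13 [[263.1, 281.7], [263.0, 241.0]]
```

View pics/z10.png

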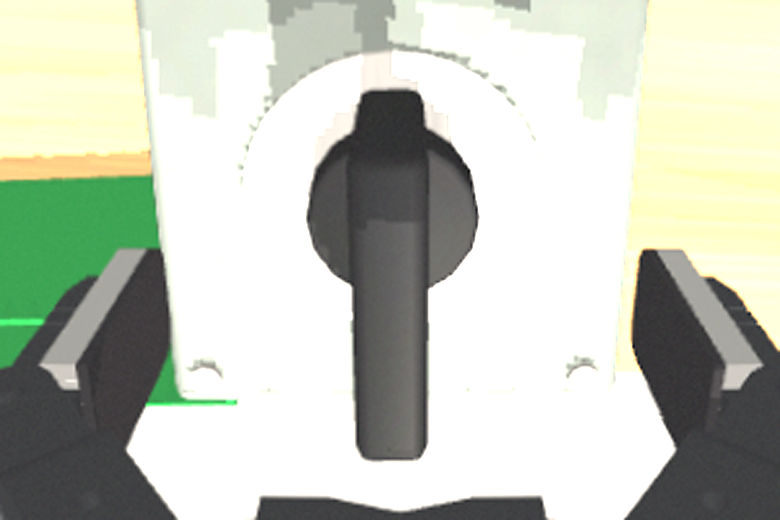

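```bash
python3 - <<'E'
from h import *
s=get_state();T=pose(s);c,u,v,n=B
def on(p,h,k):
    o,r=ray("wrist",(p[0],p[1]-k),T);X=o+r*(((c+h*n-o)@n)/(r@n));return T[:3,:3].T@(X-T[:3,3])*1000
for k in (0,4.5):
    a,b=on((259.5,210.4),.057,k),on((260.5,325.5),.057,k);print(k,a,b,(a+b)/2)
    print("hub",on((261,230.5),.016,k)) 
E
```

```text
0 [ 28.1337  -1.4409 -18.0955] [-33.0484  -1.2944 -18.133 ] [ -2.4574  -1.3676 -18.1143]
hub [-0.6068 -1.2489 22.887 ]
4.5 [ 30.1877  -1.43   -18.0943] [-30.2636  -1.2809 -18.1313] [ -0.0379  -1.3554 -18.1128]
hub [ 2.2514 -1.2378 22.8888]
```

Emit:
{"fn": "drive_tool", "kwargs": {
  "targets": [0, 0, 0, 0, -1.5, 11, 1, 0, 0, 0, 0, 0, 0, 0.3, 0, 0, 0, 0, 0, 0, 0.1, 0, 0, 0, 0, 0, 0, 0, 0, 0, 0, 0, 0, 0, 0, 0, 0, 0, 0, 0, 0, 0],
  "grip_force": 50
}}

```text
clock: 15.7
position: [0.546, 0.143, 0.1397]
ee_rot: [0.277, -0.044, 0.96, 0.013]
contact_force: [-3.8, -2.9, 5.5]
width: 0.0131
```

```bash
python3 st.py
```

```text
15.7 w 0.013070306270818753 Ftool [ 0.4432 -2.4906 -6.8305] Mtool [ 0.3305  0.3288 -0.0913] q [ 0.1536  0.1272  2.1284 -0.0996  0.3272 -1.4242]
G ang -165.85995329733797 uvn mm [-98.5829 333.5038  66.5121] tilt 8.932024178652393
B ang 179.97157217291837 uvn mm [ 0.1604 -1.9991 28.9836] tilt 0.15380511719668938
```

Gripped. Twisting clockwise (+z of the tool).

Emit:
{"fn": "drive_tool", "kwargs": {
  "targets": [0, 0, 6, 0, 0, 0, 0, 0, 0, 6, 0, 0, 0, 0, 0, 0, 6, 0, 0, 0, 0, 0, 0, 6, 0, 0, 0, 0, 0, 0, 6, 0, 0, 0, 0, 0, 0, 0, 0, 0, 0, 0]
}}

```text
clock: 16.45
position: [0.5461, 0.1434, 0.1398]
ee_rot: [0.264, 0.206, 0.939, 0.085]
contact_force: [-4.5, 0.9, 5.3]
width: 0.0128
```

```bash
python3 st.py
```

```text
16.45 w 0.012750218714592441 Ftool [ 1.4148  0.6922 -6.8305] Mtool [ 0.0479  0.3025 -0.1057] q [ 0.1542  0.1273  2.1282 -0.0989  0.3268 -0.9008]
G ang 164.4767051269075 uvn mm [-98.5354 333.9479  66.5965] tilt 8.968766590587267
B ang 149.9710562321527 uvn mm [ 0.317  -1.5727 28.9999] tilt 0.18613834415555996
```

Emit:
{"fn": "drive_tool", "kwargs": {
  "targets": [0, 0, 6, 0, 0, 0, 0, 0, 0, 6, 0, 0, 0, 0, 0, 0, 6, 0, 0, 0, 0, 0, 0, 6, 0, 0, 0, 0, 0, 0, 6, 0, 0, 0, 0, 0, 0, 3, 0, 0, 0, 0, 0, 0, 0, 0, 0, 0, 0]
}}

```text
clock: 17.32
position: [0.5464, 0.1438, 0.1399]
ee_rot: [0.229, 0.463, 0.842, 0.156]
contact_force: [-2.6, 1.3, 6.2]
width: 0.0132
```

```bash
python3 st.py
```

```text
17.325 w 0.013244332187558232 Ftool [ 0.8104  1.7709 -6.5211] Mtool [ 0.1229  0.4383 -0.1906] q [ 0.1546  0.1274  2.1279 -0.0985  0.3263 -0.3254]
G ang 131.59689057600207 uvn mm [-98.2687 334.3435  66.6462] tilt 8.999044797378426
B ang 117.00076850503864 uvn mm [ 0.6734 -1.2517 28.9935] tilt 0.23170712526959267
```

Emit:
{"fn": "drive_tool", "kwargs": {
  "targets": [0, 0, 2, 0, 0, 0, 0, 0, 0, 2, 0, 0, 0, 0, 0, 0, 0, 0, 0, 0, 0, 0, 0, 0, 0, 0, 0, 0]
}}

```text
clock: 17.82
position: [0.5464, 0.1438, 0.14]
ee_rot: [0.224, 0.49, 0.827, 0.163]
contact_force: [-3.1, 2.5, 5.5]
width: 0.013
```

```bash
python3 st.py;  python3 - <<'E'
from h import *
im=get_image("wrist")[:,:,::-1]; cv2.imwrite("pics/w11.png",im)
E
```

```text
17.825 w 0.012971047267990582 Ftool [ 2.3633  1.6023 -6.2053] Mtool [ 0.1047  0.6089 -1.4158] q [ 0.1552  0.1273  2.1279 -0.1015  0.3262 -0.2592]
G ang 127.97910416047351 uvn mm [-98.1998 334.3164  66.6962] tilt 8.964595085469856
B ang 113.40330216862934 uvn mm [ 0.7344 -1.2869 29.0484] tilt 0.2352321375800796
```

View pics/w11.png

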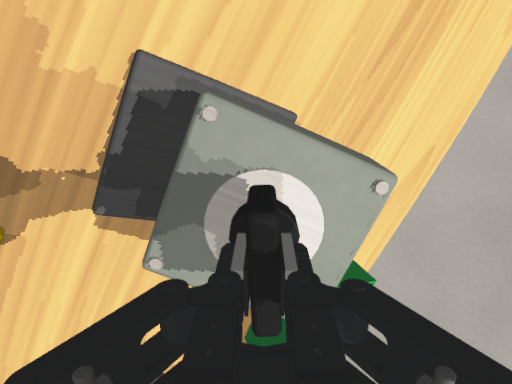

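Mz is −1.42 N m, so the handle is at its stop, and the bar is still centred between the pads at (264,190). I'll hold 0.6 s, turn back most of the way, release, then retreat.

Emit:
{"fn": "drive_tool", "kwargs": {
  "targets": [0, 0, 0, 0, 0, 0, 0, 0, 0, 0, 0, 0, 0, 0, 0, 0, 0, 0, 0, 0, 0, 0, 0, 0, 0, 0, 0, 0, 0, 0, 0, 0, 0, 0, 0]
}}

```text
clock: 18.5
position: [0.5464, 0.1438, 0.14]
ee_rot: [0.224, 0.49, 0.827, 0.163]
contact_force: [-3.0, 2.6, 5.2]
width: 0.0133
```

Emit:
{"fn": "drive_tool", "kwargs": {
  "targets": [0, 0, -8, 0, 0, 0, 0, 0, 0, -8, 0, 0, 0, 0, 0, 0, -8, 0, 0, 0, 0, 0, 0, -8, 0, 0, 0, 0, 0, 0, -8, 0, 0, 0, 0, 0, 0, -8, 0, 0, 0, 0, 0, 0, -8, 0, 0, 0, 0, 0, 0, -7, 0, 0, 0, 0, 0, 0, 0, 0, 0, 0, 0]
}}

```text
clock: 19.62
position: [0.5461, 0.1431, 0.1397]
ee_rot: [0.276, -0.011, 0.961, 0.023]
contact_force: [-3.4, -1.7, 6.6]
width: 0.0128
```

Emit:
{"fn": "drive_tool", "kwargs": {
  "targets": [0, 0, 0, 0, 0, 0, 1, 0, 0, 0, 0, 0, 0, 1, 0, 0, 0, 0, 0, 0, 1, 0, 0, 0, 0, 0, 0, 1, 0, 0, 0, 0, 0, -30, 1, 0, 0, 0, 0, 0, -50, 1, 0, 0, 0, 0, 0, -50, 1, 0, 0, 0, 0, 0, -50, 1, 0, 0, 0, 0, 0, 0, 1, 0, 0, 0, 0, 0, 0, 1]
}}

```text
clock: 20.88
position: [0.4504, 0.1342, 0.291]
ee_rot: [0.275, -0.011, 0.961, 0.023]
contact_force: [-0.1, -0.2, -0.9]
width: 0.0853
```

```bash
python3 st.py;  python3 - <<'E'
from h import *
a=get_image("wrist")[:,:,::-1];b=get_image("scene")[:,:,::-1];c=get_image("side")[:,:,::-1]
cv2.imwrite("pics/w12.png",a);cv2.imwrite("pics/scene2.png",b);cv2.imwrite("pics/side2.png",c)
z=lambda im,x,y:cv2.resize(im[y:y+70,x:x+95],None,fx=4.2,fy=4.2,interpolation=cv2.INTER_CUBIC)
cv2.imwrite("pics/o12.png",np.vstack([np.hstack([z(b,155,110),z(b,250,215)]),np.hstack([z(c,190,110),z(c,190,190)])]))
s=cv2.imread("pics/scene0.png").astype(int);d=np.abs(b.astype(int)-s).max(2)
for nm,(x,y,w,h) in dict(bin=(155,225,85,80),can=(155,55,45,70),wrench=(315,305,75,65)).items(): print(nm,(d[y:y+h,x:x+w]>40).sum())
E
```

```text
20.875 w 0.08530059864581532 Ftool [ 0.5621 -0.22    0.7468] Mtool [ 0.0503  0.2193 -0.0088] q [ 0.1748 -0.1956  1.9959 -0.0606  0.7838 -1.3875]
G ang -169.81372855405772 uvn mm [-96.3352 305.7881 243.5873] tilt 8.939035131455032
B ang 175.9591650026816 uvn mm [ -1.0579  -1.9614 208.2246] tilt 0.09375111718530674
bin 0
can 0
wrench 0
```

View pics/w12.png

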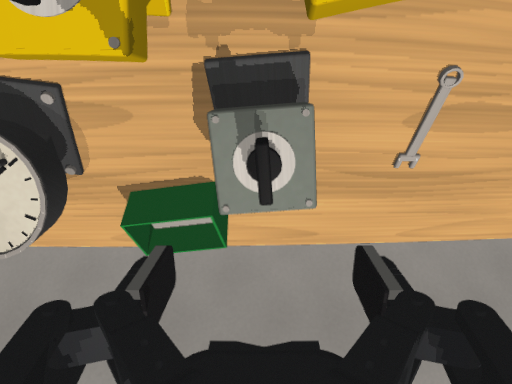

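View pics/o12.png

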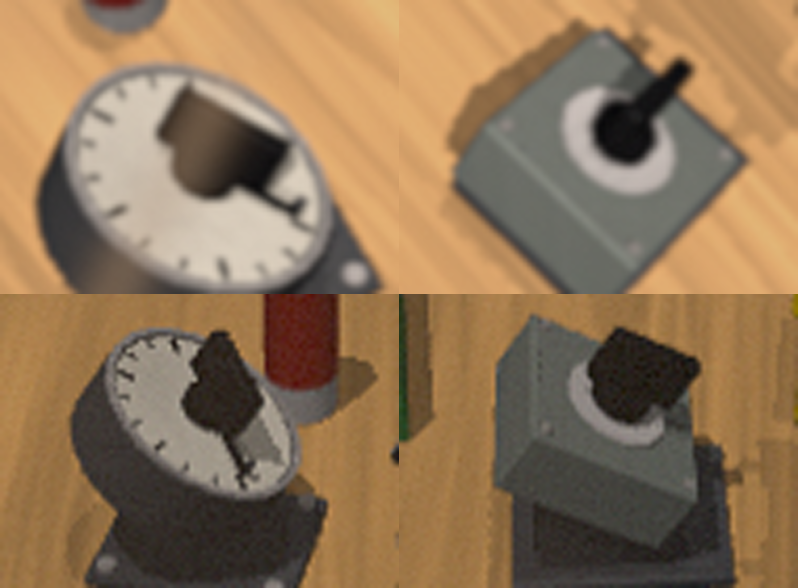

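View pics/scene2.png

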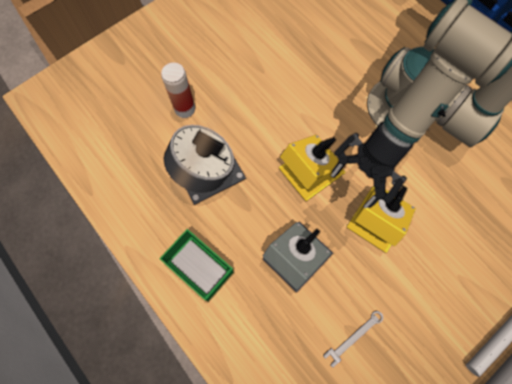

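Pointer is at the pin, the bar is back parallel to the box sides, the bystanders' pixels are unchanged, and the arm is free. Handing in.

```bash
python3 -c "
from rig import *
print(sign_off()); print(get_state()['clock'])"
```

```text
the job is handed in; nothing more can be done
None
the job is handed in; nothing more can be done
```

The load tester is reset and I handed the job in at about 21 s of the 69 s allowed; sign-off reports no verdict.

**Gauge:** I turned the wing knob anticlockwise about 130° until the pointer met the zero pin. The torque jumped to 1.3–2.2 N m, and the wrist picture shows pointer and pin touching, in line with the zero tick. It still looked home after release and at the end.

**Switch box:** I then twisted the bar handle about 66° clockwise to its stop, where the torque reached 1.4 N m. I held it there for over 0.6 s. I turned it back most of the way in the gripper rather than letting it go at the stop, then opened the gripper about 4° from rest so the spring finished the return.

**Last checks:**
- The bar lies straight up the slope again.
- The bin, can and wrench showed no changed pixels in the scene view compared with the start.
- The arm is clear, with no measured contact force.

**Disagreement:** The wrist camera was about 4–5 pixels (roughly 4 mm) off the fixed cameras and the reported tool position. I centred each grip by the pads seen in the wrist picture instead. Sideways forces while turning stayed below about 15 N.

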